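Lock the revolving shop display

TASK

The revolving display on the counter keeps turning: take the lock pin from its wooden parking block, put it down through the slot in the metal bracket and rub its tip gently on the turning platter to brake it to a crawl. Let the platter's hole come under the slot and catch the pin, then push the pin fully home until its flange sits on the bracket, so the platter stays stopped, and let go. Do not press hard on the platter, touch it only with the pin, and leave the other goods where they are.

Things in the scene. Friction and masses are not known exactly. Their poses are not given: they have to be found in the camera images.
- platter (a joint): Angle (rad, counter-clockwise from above, counts on over many turns) of the round white platter. A motor with a slipping clutch turns it counter-clockwise at about 2.5 rad/s. A drag of about 2.3 N at the hole's radius holds it still, less only slows it; let go, it speeds up again at once. The hole is under the slot whenever the angle is a multiple of 2 pi.
- hole (a point): Centre of the platter's only hole, at the top face, 112 mm from the axis; goes round with the platter. Rectangular through hole, 15 mm along the rim, 24 mm radially. The platter is 280 mm across and 14 mm thick, its top face 70 mm above the table.
- spindle: Sprung, heavily damped spindle carrying the platter; origin on the axis at the platter's underside, 56 mm above the table. It gives way straight down under pressure, about 1 mm for each 3 N after the first 1 N, to a hard stop 5 mm down, and rises back slowly (10 to 30 mm/s), so at speed the hole rides past the pin; it catches surely only at a crawl, below 1 rad/s.
- stand: Fixed stand of the display: black round housing 250 mm across and 50 mm high under the platter, origin on the table under the platter's axis. Its aluminium lock bracket stands beside the rim on the stand's -y side (56 mm wide, 92 mm high, reaches over the rim from 84 to 164 mm from the axis).
- slot (a point): Centre of the slot at the bracket's top face, 92 mm above the table and 112 mm from the axis. Axes as the stand's: z up, y along the radius, x along the rim. The slot goes straight through the 12 mm thick bracket plate; it is 13 mm wide along x and 20 mm long along y; under the plate is a 10 mm gap, then the platter's top face.
- park: Fixed dark wooden parking block, 46 x 46 x 40 mm high, origin at the centre of its underside, a 13 mm wide hole straight through from above in which the pin stands at the start.
- pin: Lock pin, about 120 g, upright in the parking block; origin at its tip end, z up to the handle. Round steel shank 10 mm thick, 34 mm long, bevelled tip; then a flange 29 mm across, 5 mm thick; then a black round handle 22 mm thick, 47 mm tall. When home, the flange lies on the bracket and the tip is 34 mm below the bracket's top. It rubs on the platter with friction about 0.6.
- pin_grip (a point): Centre of the pin's handle, where to grip: 62 mm above the tip and 28 mm above the flange's underside.
- pin_tip (a point): Centre of the pin's tip end.
- cases: Two cassette cases in a stack, 108 x 68 x 32 mm (bystander).
- candlestick: Small brass candlestick, 48 mm across, 72 mm high (bystander).
- mug: White mug, 80 mm across, 90 mm high (bystander).
- bowl: Terracotta bowl, 130 mm across, 50 mm high (bystander).
- jar: Amber glass jar, 68 mm across, 95 mm high (bystander).
- weight: Dark steel paperweight, 44 mm across, 44 mm high (bystander).
- driver: Screwdriver lying on the table (bystander).
There are look-alikes about, which are no part of the job. Leave any purple or red look-alike of the pin alone.

How it is judged (in metres and radians):
On the way, in this order (a step that is already met when the one before it is completed fails the run):
1. the pin's tip is in the bracket's slot, at least 4 mm below its top face (z of pin_tip in the frame of slot below -0.004 m and horizontal distance between pin_tip and slot below 0.008 m), for 0.05 s.
2. the pin, in the slot, rubs on the platter away from its hole and has braked it below 1.8 rad/s (contact force between pin and spindle above 0.5 N and velocity of joint platter below 1.8 rad/s and z of pin_tip in the frame of slot between -0.029 and -0.019 m and horizontal distance between pin_tip and slot below 0.008 m and horizontal distance between pin_tip and hole above 0.012 m), for 0.15 s.
3. the pin is in the platter's hole and the platter stands still (z of pin_tip in the frame of slot below -0.031 m and horizontal distance between pin_tip and hole below 0.009 m and velocity of joint platter below 0.1 rad/s), for 0.1 s.
At the end, for the whole second after the job is handed in: The pin stands upright (within 8 degrees) through the bracket's slot and the platter's hole, its flange within 3 mm of the bracket's top face; the platter stands still (below 0.1 rad/s), the pin is at rest and released (all of step 3 and horizontal distance between pin_tip and slot below 0.009 m and angle between pin's own z axis and vertical below 0.14 rad and velocity of joint platter above -0.1 rad/s and contact force between pin and the fingers below 0.1 N and linear speed of pin below 0.02 m/s); the robot touches nothing.
It fails at once if the pin presses or knocks on the platter with more than 20 N (contact force between pin and spindle above 20 N).
It fails at once if the arm or gripper touches the platter (contact force between any of the fingers, the arm and spindle above 0.5 N).
It fails at once if a bystander is moved by more than 15 mm (distance of any of cases, candlestick, mug, bowl, jar, weight, driver from where it was at the start of the episode above 0.015 m).
It also fails if it takes over 64 s, if anything falls off the work surface, if the arm or the gripper's body presses on something with over 40 N, if the wrist force passes 120 N, or if a joint passes its speed limit or range.

ROBOT

A 6-joint arm with a two-finger parallel gripper is mounted at the origin on the work surface. World frame = base frame: x ahead of the robot, y to its left, z up, the work surface at z = 0. Lengths are in mm, angles in degrees, forces in N, time in s.
With the tool pointing down it reaches from about 350 to 850 mm from the base axis. Payload 8.1 kg.
Tool frame: the origin (TCP) lies at the very end of the fingers, on their centre line; the grasp point (between the pads) lies 19 mm behind it (r.grip_depth is the distance from the TCP to the grasp point, in mm); z points along the fingers, y is the direction in which the jaws open and shut (so a half turn about z gives the same grasp; the last joint's range is limited). The gripper opens to 85 mm and grips with 20 to 120 N. Pads are 22 mm wide; open, the fingers measure 114 mm over their backs; the gripper's body (76 mm by 85 mm) begins 54 mm behind the grasp point. The pads swing forward as they close: fully open they stand 13 mm farther back than shut.
Start: joints at [-67.976, 7.471, 85.268, -0, 87.261, -4.893], TCP at [271.644, -534.99, 204.992] pointing down, gripper open.
Joint ranges: [-169.43, 169.43], [-51.17, 129.36], [1.28, 143.12], [-76.62, 256.62], [0, 156.53], [-152.29, 152.29]. Speed limits (degrees/s): [136.94, 136.94, 159.86, 180, 180, 180].

INTERFACE

Orientations are given as [roll, pitch, yaw] about the fixed x, y, z axes, in that order (R = Rz(yaw) Ry(pitch) Rx(roll)).
In Python, from bench import status, viewer, hand_in, r gives the robot as it stands.
- The arm moves only by the shell command python3 -m crank 'ROWS' [OPENING] [FORCE]. ROWS is a JSON object of lists of equal length, an entry for each row: "slide": the shift along the tool's x, y, z in m, a list of three; "twist": the turn about the tool's z in rad. A call has 1 to 8 rows; each row shifts and turns the commanded pose from where the row before left it, along the tool's axes as they then stand; what a row does not reach is not made up. A row lasts 1/10 s, in which the tool goes at most 50 mm and 8.59 degrees, less where a joint would pass 70% of its speed; a pose out of reach is approached as far as the arm can. A call with a gripper value outside its range is refused whole. OPENING is the closure, from 0 (fully open) to 1 (shut), set as the call begins (- or left out, the last holds). The fingers move at their own pace and stop on an object; FORCE is the grip in N (left out, the last holds). Time passes only in rows, so rows that do not move let the fingers close. It gives the time, the measured TCP pose, the force and the opening at its end, in the units of the state.
- status.sense(): the state, without advancing time (a new reading comes with each control period).
- viewer.snapshot(name): name is "scene" or "top"; returns a dict with "img" (480x640x3 uint8, red, green, blue), "fx", "fy", "cx", "cy" (pixels), "k1" (the pictures are not rectified: a ray, as slopes to the right and down, at radius r is drawn at 1 + k1 r^2 times it, then the intrinsics apply), "R" (3x3) and "t" (3): a world point X has camera coordinates R X + t. Camera axes: x right, y down, z forward; pixel columns grow to the right and rows downward; lengths in mm; the calibration is good to about 2 mm. A picture is of the moment at which its call begins. There is no depth.
- hand_in(): hands the job in, once; it reports no verdict.
The state is a dict: "time": time; "joint_pos": joint angles; "qd": joint speeds; "joint_efforts": joint torques, N m; "tool_pos": TCP position; "tcp_rot": TCP orientation; "ft_force": force on the tool from outside, world axes, zero at the start; "wrist_torque": the same for the moment, N m; "finger_gap": finger opening in mm.
Only numpy, scipy, OpenCV 4.12 (cv2) and the standard library are available. Lean on these libraries where they do the work, as an engineer would, in place of code of your own. Each camera call takes 0.05 s, during which the arm holds its last target.

## Working session

There is one attempt and no reset: what is moved stays moved. The work goes in short steps, Python scripts to look and compute and a shell command to move; the robot and the scene stay as the last step left them, time stands still between calls to the robot, and variables do not carry over. Pictures are saved under pics/ and viewed, and the job is handed in when it is done.

```bash
ls; mkdir -p pics; cat > h.py <<'E'
import numpy as np, cv2
def load(n):
    d=np.load(f'pics/{n}.npz'); return d
def save(n,s):
    np.savez(f'pics/{n}.npz',**{k:s[k] for k in s}); cv2.imwrite(f'pics/{n}.png',s['img'][:,:,::-1])
def ray(s,u,v):
    # undistort
    xd=np.array([(u-s['cx'])/s['fx'],(v-s['cy'])/s['fy']]); x=xd.copy()
    for _ in range(30): x=xd/(1+s['k1']*(x@x))
    R=np.array(s['R']);t=np.array(s['t']); o=-R.T@t; d=R.T@np.array([x[0],x[1],1]); return o,d
def atz(s,u,v,z):
    o,d=ray(s,u,v); return o+d*(z-o[2])/d[2]
def proj(s,X):
    R=np.array(s['R']);t=np.array(s['t']);c=R@np.array(X,float)+t; x=c[:2]/c[2]; x=x*(1+s['k1']*(x@x)); return float(x[0]*s['fx']+s['cx']),float(x[1]*s['fy']+s['cy'])
E
python3 - <<'E'
from bench import status,viewer,r
from h import *
print(status.sense()); print(r.grip_depth)
for n in ('scene','top'):
    s=viewer.snapshot(n); save(n+'0',s); print({k:s[k] for k in s if k!='img'})
E
```

```text
pics
{'time': 0.0, 'joint_pos': array([-6.79755677e+01,  7.51491058e+00,  8.53301099e+01, -5.03756223e-04,
        8.72614169e+01, -4.89126762e+00]), 'qd': array([ 0.0467375 , -0.04628217, -0.05885866,  0.08870209, -0.01379518,
       -0.01124559]), 'joint_efforts': array([ 3.22886926e-04, -5.69395101e+01, -5.00546801e+01, -1.96686638e-04,
        1.45080415e-02,  1.02734589e-05]), 'tool_pos': array([ 271.41397162, -534.42580154,  203.93857628]), 'tcp_rot': array([-1.79893907e+02, -8.57407916e-03,  2.69157165e+01]), 'ft_force': array([ 0.2690735 , -0.73477249, -0.10033887]), 'wrist_torque': array([-0.06175928,  0.02235018, -0.0460647 ]), 'finger_gap': 85.41807008407444}
18.700000000000003
{'fx': 545.1775717574877, 'fy': 545.1775717574877, 'cx': 310.81192912598743, 'cy': 237.61274130142317, 'k1': -0.002730313084841697, 'R': array([[ 0.64086101,  0.76763242, -0.00613555],
       [ 0.42171533, -0.35872675, -0.83274924],
       [-0.6414463 ,  0.53108906, -0.55361635]]), 't': array([-218.825234  , -188.94632308, 1507.83379764])}
{'fx': 449.2421043836829, 'fy': 449.2421043836829, 'cx': 323.58137744931093, 'cy': 234.42710398387362, 'k1': -0.06425732466387567, 'R': array([[ 0.01596102, -0.99979179,  0.01271331],
       [-0.98236237, -0.01804939, -0.18611392],
       [ 0.18630464, -0.00951851, -0.98244592]]), 't': array([-136.6749597 ,  530.21393681,  941.16883103])}
```

View pics/scene0.png

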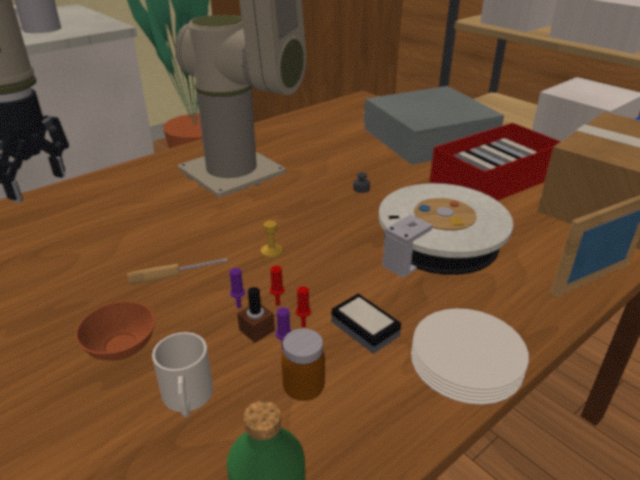

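View pics/top0.png

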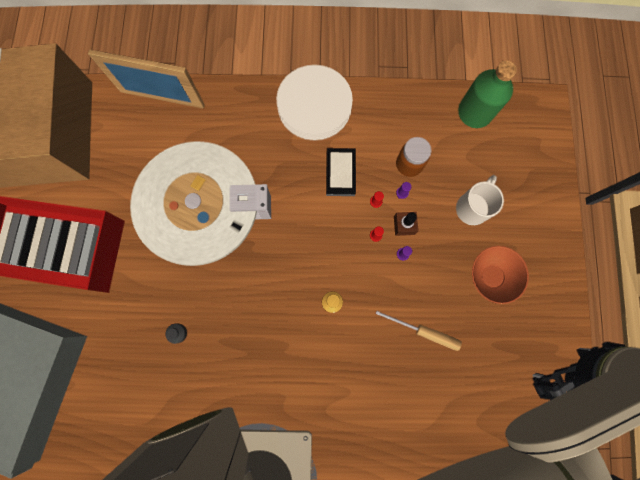

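```bash
python3 - <<'E'
from h import *
a=cv2.imread('pics/top0.png'); b=cv2.imread('pics/scene0.png')
def c(i,x,y,w,h,n): cv2.imwrite(f'pics/{n}.png',cv2.resize(i[y:y+h,x:x+w],(800,600),interpolation=cv2.INTER_CUBIC))
c(a,350,175,100,75,'c1'); c(a,210,165,100,75,'c2'); c(b,210,250,120,90,'c3'); c(b,360,190,100,75,'c4')
E
```

```text
(no output)
```

View pics/c1.png

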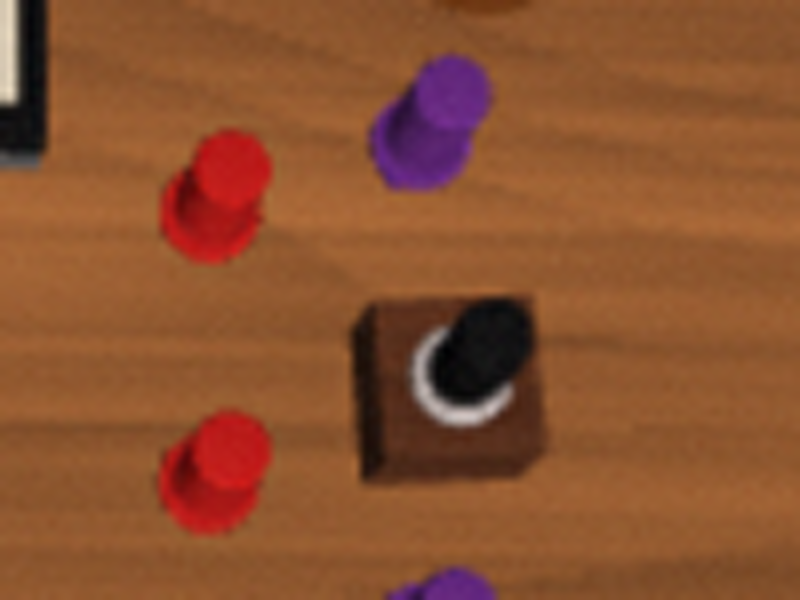

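View pics/c2.png

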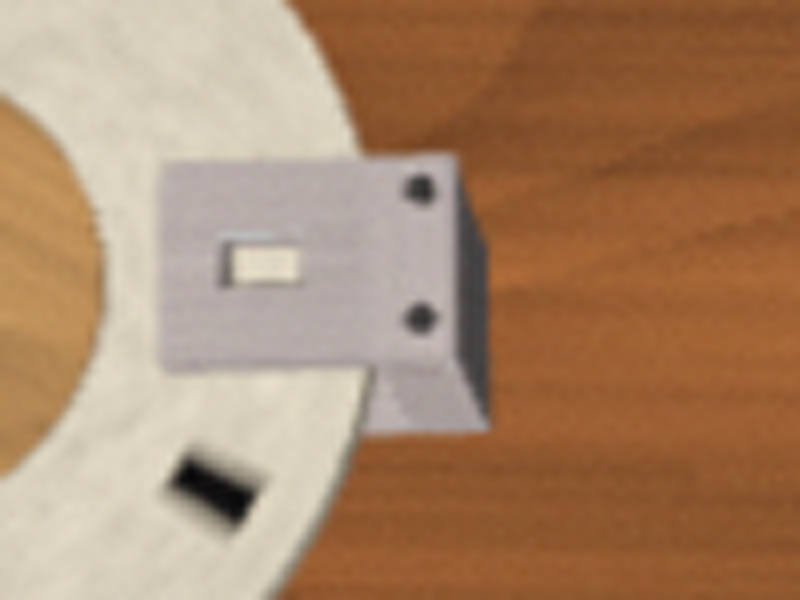

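View pics/c3.png

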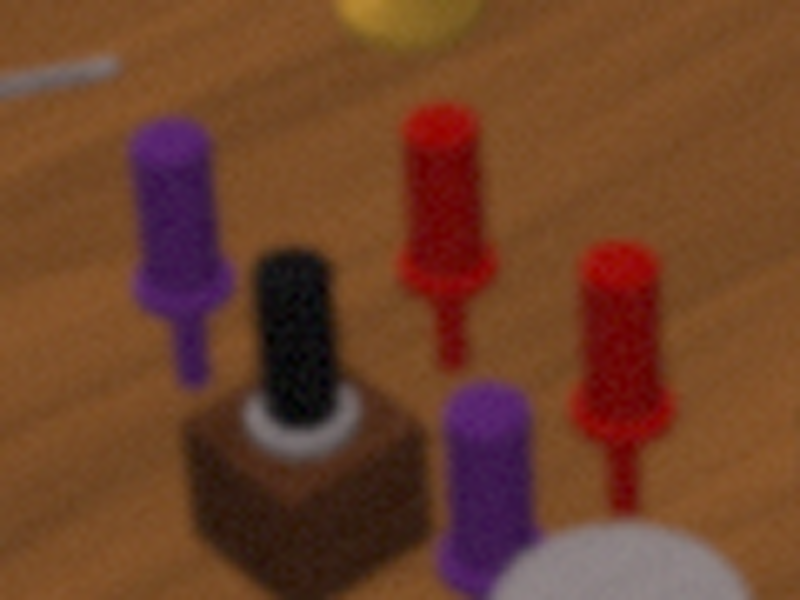

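View pics/c4.png

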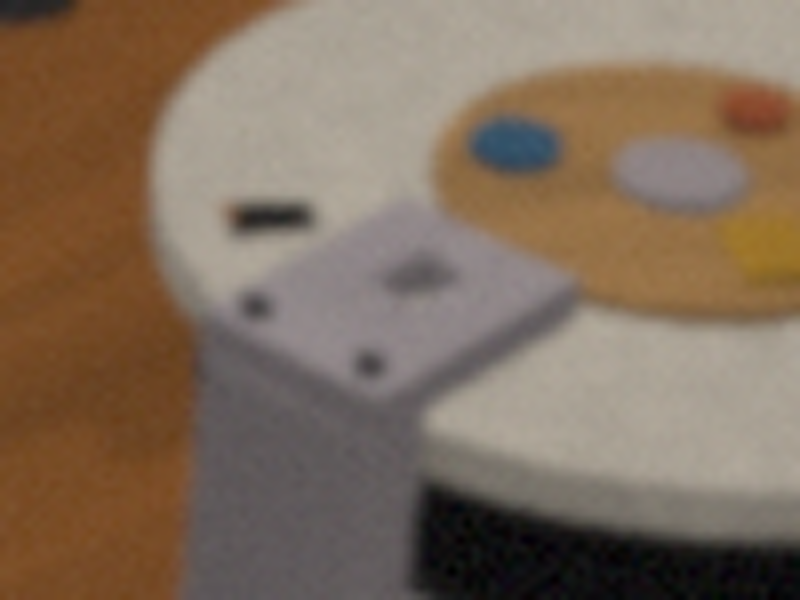

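```bash
cat > m.py <<'E'
from h import *
T=load('top0');S=load('scene0')
def c(s,x0,y0,k,u,v,z): return np.round(atz(s,x0+(u+.5)/k-.5,y0+(v+.5)/k-.5,z),1)
print('pin top T',c(T,350,175,8,497,335,92),'S',c(S,210,250,6.667,294,262,92))
print('flange T',c(T,350,175,8,463,375,45),'S',c(S,210,250,6.667,302,420,45))
print('block top corners T',[c(T,350,175,8,u,v,40) for u,v in ((372,302),(532,296),(548,438),(382,456))])
print('slot T',c(T,210,165,8,261,263,92),'S',c(S,360,190,8,420,272,92))
print('bracket',[c(T,210,165,8,u,v,92) for u,v in ((160,160),(457,155),(450,366),(160,370))])
print('bracket S',[c(S,360,190,8,u,v,92) for u,v in ((408,198),(578,285),(380,398),(222,310))])
# platter outline top
print('platter axis approx', [np.round(atz(T,u,v,70),1) for u,v in ((131,203),(257,203),(193,142),(192,265))])
for n,p in dict(red1=(376,200),red2=(376,235),pur1=(402,192),pur2=(402,254)).items(): print(n,np.round(atz(T,*p,36),1))
print('redtop',c(T,350,175,8,232,170,86),c(T,350,175,8,232,450,86),c(T,350,175,8,455,95,86), np.round(atz(T,405.5,250.5,86),1))
for n,p,z in (('jar',(417,150),95),('cases',(341,171),32),('candle',(332,302),72),('mug',(484,200),90),('driver',(378,313),10),('weight',(176,333),44)): print(n,np.round(atz(T,*p,z)))
E
python3 m.py
```

```text
pin top T [ 567.3 -315.2   92. ] S [ 568.2 -314.9   92. ]
flange T [ 566.7 -315.3   45. ] S [ 573.3 -319.6   45. ]
block top corners T [array([ 588.4, -290.8,   40. ]), array([ 591.1, -336.4,   40. ]), array([ 550.1, -340. ,   40. ]), array([ 544.1, -292.9,   40. ])]
slot T [602.3  49.   92. ] S [603.   47.3  92. ]
bracket [array([630.6,  77.8,  92. ]), array([633.4,  -2.5,  92. ]), array([574.8,  -3. ,  92. ]), array([572.3,  74.5,  92. ])]
bracket S [array([577.1,  72.2,  92. ]), array([632.7,  72.7,  92. ]), array([634.8,  -3.1,  92. ]), array([583.1,  -3.4,  92. ])]
platter axis approx [array([591.6, 299. ,  70. ]), array([596.3,  19.7,  70. ]), array([736.2, 171.4,  70. ]), array([457. , 153.2,  70. ])]
red1 [ 617.3 -245.9   36. ]
red2 [ 536.1 -245.4   36. ]
pur1 [ 637.6 -305.9   36. ]
pur2 [ 494.  -303.4   36. ]
redtop [ 613.2 -245.1   86. ] [ 535.8 -244.5   86. ] [ 635.7 -306.4   86. ] [ 494.2 -301.7   86. ]
jar [ 717. -330.   95.]
cases [ 686. -166.   32.]
candle [ 384. -147.   72.]
mug [ 608. -476.   90.]
driver [ 364. -252.   10.]
weight [313. 186.  44.]
```

```bash
python3 -m crank '{"slide":[[0,0,0],[0,0,0],[0,0,0],[0,0,0],[0,0,0],[0,0,0],[0,0,0],[0,0,0]],"twist":[-0.1377,-0.1377,-0.1377,-0.1377,-0.1377,-0.1377,-0.1377,-0.1377]}' 0.4 60; python3 -c "
from bench import status
s=status.sense();print(s['time'],s['tool_pos'],s['tcp_rot'],s['finger_gap'],s['ft_force'])"
```

```text
time: 0.9
tool_pos: [271.5, -534.6, 204.3]
tcp_rot: [-180.0, -0.1, 90.4]
ft_force: [-0.2, -0.4, 0.3]
finger_gap: 51.4
0.9 [ 271.50785121 -534.61342222  204.32439744] [-1.79975364e+02 -6.52669052e-02  9.03620851e+01] 51.403599654929764 [-0.19027815 -0.39685825  0.27849742]
```

```bash
python3 -m crank '{"slide":[[0.0275,0.037,0],[0.0275,0.037,0],[0.0275,0.037,0],[0.0275,0.037,0],[0.0275,0.037,0],[0.0275,0.037,0],[0.0275,0.037,0],[0.0275,0.037,0]],"twist":[0,0,0,0,0,0,0,0]}'; python3 -m crank '{"slide":[[0,0,0.02],[0,0,0.02],[0,0,0.02],[0,0,0.0],[0,0,0]],"twist":[0,0,0,0,0]}';python3 - <<'E'
from bench import status,viewer
from h import *
s=status.sense();print(s['time'],s['tool_pos'],s['tcp_rot'],s['finger_gap'],s['ft_force'])
for n in ('scene','top'):
    s=viewer.snapshot(n); save(n+'1',s)
a=cv2.imread('pics/top1.png'); b=cv2.imread('pics/scene1.png')
def c(i,x,y,w,h,n): return cv2.resize(i[y:y+h,x:x+w],(400,400),interpolation=cv2.INTER_CUBIC)
cv2.imwrite('pics/p1.png',np.hstack([c(a,350,155,120,120,''),c(b,190,220,120,120,'')]))
E
```

```text
time: 1.7
tool_pos: [568.6, -313.2, 204.4]
tcp_rot: [-180.0, -0.0, 90.0]
ft_force: [0.5, -0.3, 0.3]
finger_gap: 51.1
time: 2.2
tool_pos: [567.0, -314.5, 144.6]
tcp_rot: [-179.9, -0.1, 90.0]
ft_force: [-0.0, 0.4, 0.6]
finger_gap: 51.3
2.2 [ 567.0440925  -314.52818807  144.5559372 ] [-1.79920600e+02 -5.37499889e-02  9.00309653e+01] 51.310429926711265 [-0.04150729  0.38682079  0.62566545]
```

View pics/p1.png

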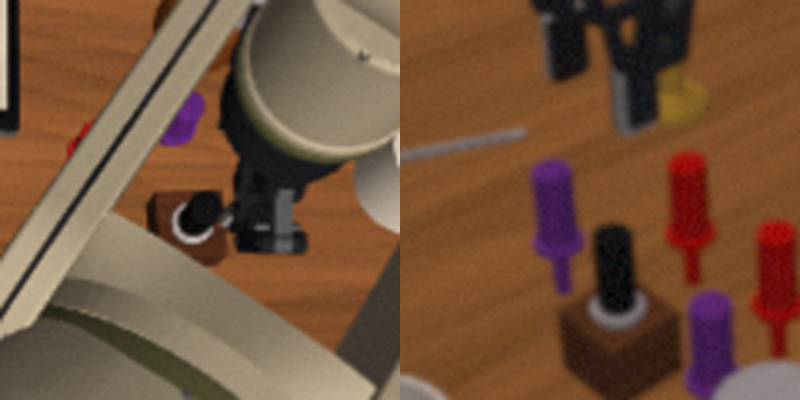

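```bash
python3 -c "
from h import *
S=load('scene1')
for p in ((542,-315,150),(592,-315,150)):
  u,v=proj(S,p);print((u-190)*3.33+400,(v-220)*3.33)"
python3 -m crank '{"slide":[[0,0,0.025],[0,0,0.02],[0,0,0.015],[0,0,0],[0,0,0]],"twist":[0,0,0,0,0]}';python3 - <<'E'
from bench import status,viewer
from h import *
for n in ('scene',):
    s=viewer.snapshot(n); save(n+'2',s)
b=cv2.imread('pics/scene2.png')
cv2.imwrite('pics/p2.png',cv2.resize(b[220:340,190:310],(600,600),interpolation=cv2.INTER_CUBIC))
E
```

```text
574.4385162910652 113.93901325676902
632.3807494256378 159.56940707463247
time: 2.8
tool_pos: [567.8, -315.1, 85.9]
tcp_rot: [180.0, 0.0, 90.0]
ft_force: [0.1, 0.7, 1.1]
finger_gap: 51.7
```

View pics/p2.png

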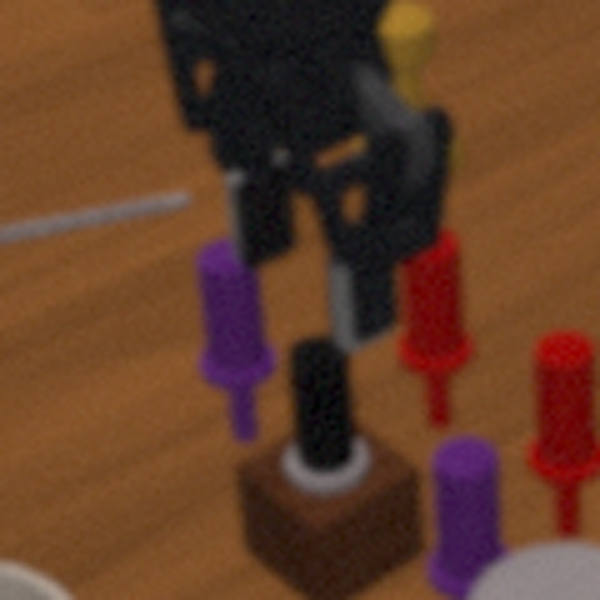

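```bash

python3 -m crank '{"slide":[[0,0,0.015],[0,0,0.01],[0,0,0],[0,0,0]],"twist":[0,0,0,0]}';python3 - <<'E'
from bench import status,viewer
from h import *
for n in ('scene',):
    s=viewer.snapshot(n); save(n+'3',s)
for z in (61,68,80):
  for p in ((542,-315,z),(593,-315,z)):
    u,v=proj(s,p);print(z,(u-190)*5,(v-220)*5)
b=cv2.imread('pics/scene3.png')
cv2.imwrite('pics/p3.png',cv2.resize(b[220:340,190:310],(600,600),interpolation=cv2.INTER_CUBIC))
E
```

```text
time: 3.25
tool_pos: [567.0, -314.5, 59.1]
tcp_rot: [-179.9, -0.0, 90.0]
ft_force: [-0.6, -0.0, 0.1]
finger_gap: 50.7
61 281.0558551882488 377.4407002396538
61 365.81461671821756 450.9403199610293
68 279.621968371291 361.9820363738597
68 364.68596461189946 435.24277249403326
80 277.1367371632265 335.1872967471593
80 362.7289944101827 408.0232035068076
```

View pics/p3.png

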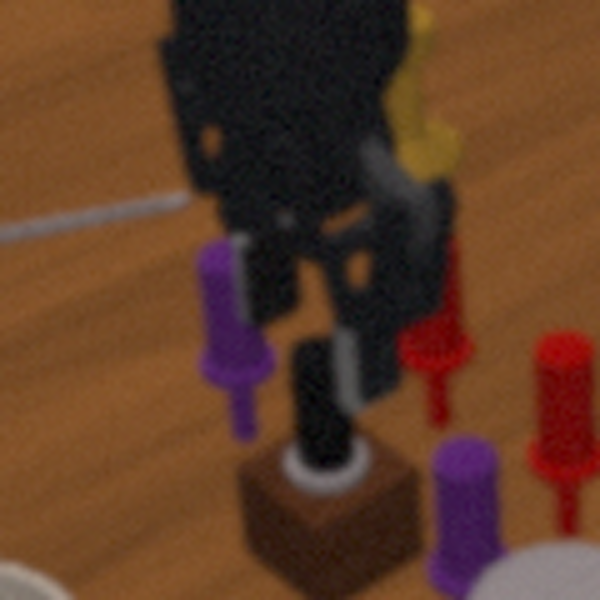

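```bash

python3 -m crank '{"slide":[[0,0,0.010],[0,0,0]],"twist":[0,0]}'; python3 -m crank '{"slide":[[0,0,0],[0,0,0],[0,0,0]],"twist":[0,0,0]}' 0.6;python3 - <<'E'
from bench import status,viewer
from h import *
for n in ('scene',):
    s=viewer.snapshot(n); save(n+'4',s)
g=status.sense()['finger_gap']/2;print(g)
for z in (50,60,70):
  for p in ((567.5-g,-315,z),(567.5+g,-315,z)):
    u,v=proj(s,p);print(z,(u-190)*5,(v-220)*5)
b=cv2.imread('pics/scene4.png')
cv2.imwrite('pics/p4.png',cv2.resize(b[220:340,190:310],(600,600),interpolation=cv2.INTER_CUBIC))
E
```

```text
time: 3.5
tool_pos: [566.8, -314.4, 48.6]
tcp_rot: [-179.9, -0.1, 90.0]
ft_force: [-0.4, -0.1, -1.1]
finger_gap: 51.1
time: 3.8
tool_pos: [567.7, -314.9, 50.3]
tcp_rot: [180.0, 0.0, 90.0]
ft_force: [-0.0, -0.8, 0.2]
finger_gap: 34.3
17.1862580167963
50 296.63325914342494 413.179143188367
50 353.4286245831291 462.95201730724557
60 294.6731757870228 391.2821288232689
60 351.7595008091965 440.833286371238
70 292.6903125753189 369.12927054374506
70 350.0705095440216 418.4499160687082
```

View pics/p4.png

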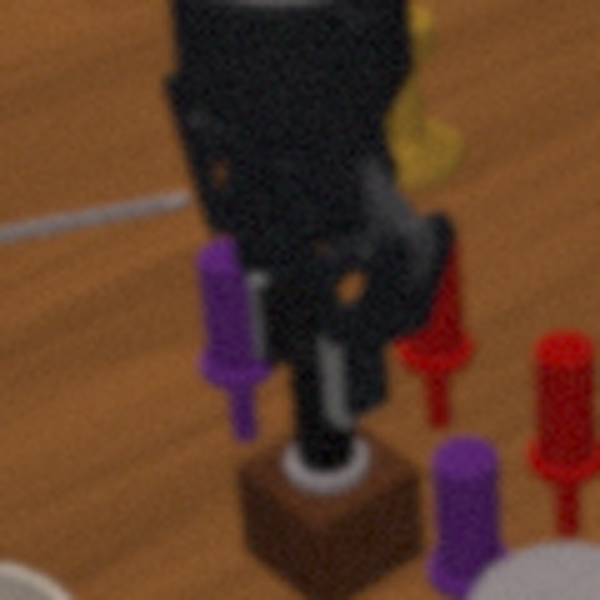

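```bash

python3 -m crank '{"slide":[[0,0,0],[0,0,0],[0,0,0],[0,0,0]],"twist":[0,0,0,0]}' 1 60; python3 - <<'E'
from bench import status,viewer
from h import *
for n in ('scene',):
    s=viewer.snapshot(n); save(n+'5',s)
print(status.sense()['ft_force'],status.sense()['finger_gap'])
b=cv2.imread('pics/scene5.png')
cv2.imwrite('pics/p5.png',cv2.resize(b[220:340,190:310],(600,600),interpolation=cv2.INTER_CUBIC))
E
```

```text
time: 4.25
tool_pos: [567.7, -315.0, 50.5]
tcp_rot: [180.0, 0.0, 90.0]
ft_force: [-2.1, 0.8, 3.9]
finger_gap: 19.3
[-1.5082862   0.37636568  4.44753624] 19.465825824815074
```

View pics/p5.png

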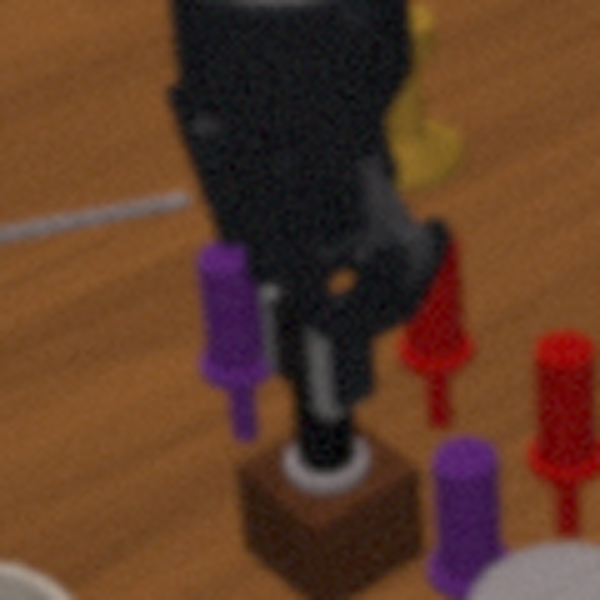

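```bash

python3 -m crank '{"slide":[[0,0,-0.005],[0,0,-0.02],[0,0,-0.03],[0,0,-0.035],[0,0,-0.03],[0,0,-0.01],[0,0,0],[0,0,0]],"twist":[0,0,0,0,0,0,0,0]}'; python3 -m crank '{"slide":[[0.025,0,0],[0.045,0.005,0],[0.049,0.005,0],[0.049,0.005,0],[0.049,0.005,0],[0.049,0.005,0],[0.049,0.005,0],[0.03,0.003,0]],"twist":[0,0,0,0,0,0,0,0]}' ; python3 -m crank '{"slide":[[0.018,0.002,0],[0,0,0],[0,0,0],[0,0,0]],"twist":[0,0,0,0]}'; python3 - <<'E'
from bench import status,viewer
from h import *
print(status.sense()['ft_force'],status.sense()['tool_pos'])
for n in ('scene','top'):
    s=viewer.snapshot(n); save(n+'6',s)
b=cv2.imread('pics/scene6.png')
a=cv2.imread('pics/top6.png')
cv2.imwrite('pics/p6.png',np.hstack([cv2.resize(b[170:270,350:450],(400,400)),cv2.resize(a[150:250,200:300],(400,400),interpolation=cv2.INTER_CUBIC)]))
E
```

```text
time: 5.1
tool_pos: [566.8, -314.3, 177.9]
tcp_rot: [-179.9, -0.1, 90.0]
ft_force: [-0.3, 0.1, -2.4]
finger_gap: 19.2
time: 5.9
tool_pos: [598.6, 33.9, 176.9]
tcp_rot: [-179.7, -0.1, 90.2]
ft_force: [-0.8, 0.3, -2.0]
finger_gap: 19.2
time: 6.3
tool_pos: [601.6, 47.2, 178.5]
tcp_rot: [-179.9, 0.0, 90.0]
ft_force: [-0.4, 0.3, -1.6]
finger_gap: 19.3
[-0.41463337  0.31399547 -1.590711  ] [601.56686984  47.1609425  178.53307757]
```

View pics/p6.png

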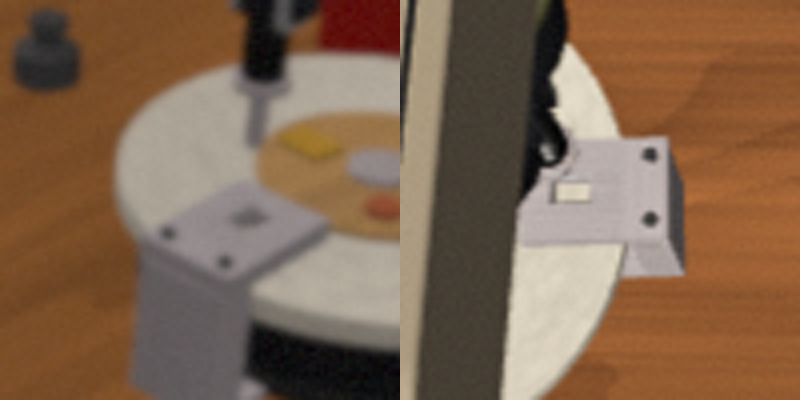

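```bash
python3 - <<'E'
from bench import status,viewer
from h import *
P=[]
for i in range(6):
    s=viewer.snapshot('scene'); P.append(status.sense()['tool_pos'])
    if i%2==0: cv2.imwrite(f'pics/q{i}.png',s['img'][:,:,::-1]); save('scene7',s)
print(np.round(P,1), status.sense()['ft_force'])
for p in ((602.5,48,136),(602.5,48,170),(602.5,48,175)): u,v=proj(s,p);print(u,v,((u-390)+.5)*10-.5,((v-170)+.5)*10-.5)
b=cv2.imread('pics/q4.png')
cv2.imwrite('pics/p7.png',cv2.resize(b[170:230,390:450],(600,600),interpolation=cv2.INTER_CUBIC))
cv2.imwrite('pics/p8.png',cv2.resize(b[205:245,390:440],(750,600),interpolation=cv2.INTER_CUBIC))
E
```

```text
[[602.1  47.1 179.6]
 [602.2  47.2 179.8]
 [602.3  47.3 180. ]
 [602.3  47.5 180. ]
 [602.3  47.7 180.1]
 [602.3  47.8 180.1]] [ 0.8149097  -0.25056498 -1.50501556]
414.2361463077263 204.37563326060413 246.861463077263 348.2563326060413
415.9757926567588 189.12109348369307 264.25792656758813 195.71093483693073
416.23683988599055 186.83170647928623 266.8683988599055 172.81706479286225
```

View pics/p7.png

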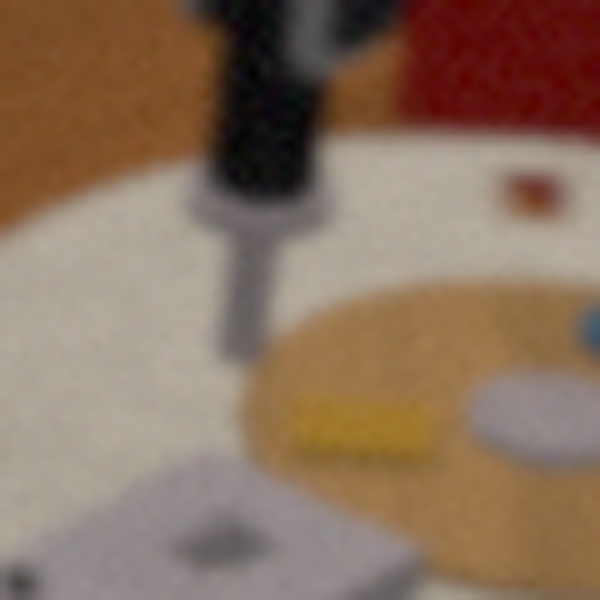

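View pics/p8.png

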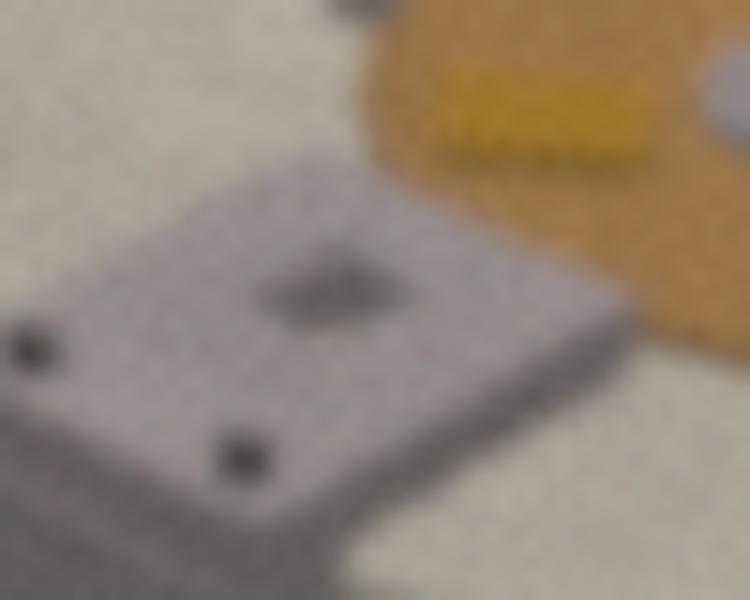

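```bash

python3 -m crank '{"slide":[[0,0,0.015],[0,0,0.015],[0,0,0.008],[0,0,0],[0,0,0],[0,0,0]],"twist":[0,0,0,0,0,0]}'; python3 - <<'E'
from bench import status,viewer
from h import *
for n in ('scene','top'):
    s=viewer.snapshot(n); save(n+'8',s)
print(status.sense()['ft_force'],status.sense()['tool_pos'])
b=cv2.imread('pics/scene8.png')
a=cv2.imread('pics/top8.png')
cv2.imwrite('pics/p9.png',cv2.resize(b[190:240,385:435],(600,600),interpolation=cv2.INTER_CUBIC))
cv2.imwrite('pics/p10.png',cv2.resize(a[160:240,210:290],(600,600),interpolation=cv2.INTER_CUBIC))
E
```

```text
time: 7.3
tool_pos: [602.7, 48.2, 142.6]
tcp_rot: [179.9, -0.0, 90.0]
ft_force: [-0.0, 0.0, -1.7]
finger_gap: 19.4
[ 0.32087769 -1.16595719 -0.72735961] [602.85430139  48.22182845 142.83961314]
```

View pics/p9.png

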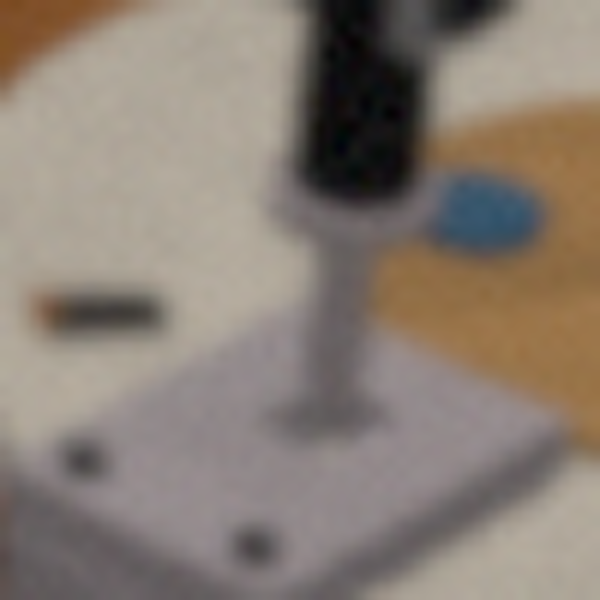

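View pics/p10.png

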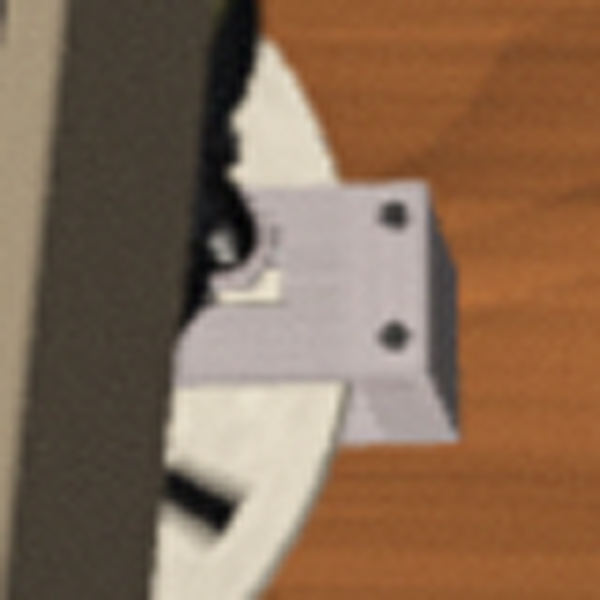

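```bash
python3 - <<'E'
from h import *
s=load('top8'); k=10
a=cv2.resize(s['img'][175:225,220:270,::-1],(600,600),interpolation=cv2.INTER_CUBIC)
b=a.copy()
def pt(X): u,v=proj(s,X); return [(u-220+.5)*12-.5,(v-175+.5)*12-.5]
for z,col in ((131,(0,0,255)),(136,(0,255,0))):
    c=np.array([pt((602.7+14.5*np.cos(t),48.2+14.5*np.sin(t),z)) for t in np.linspace(0,6.28,60)]).astype(int)
    cv2.polylines(b,[c],True,col,1)
c=np.array([pt((602.5+dx,48.5+dy,92)) for dx,dy in ((-6.5,-10),(6.5,-10),(6.5,10),(-6.5,10))]).astype(int)
cv2.polylines(b,[c],True,(255,0,0),1)
cv2.imwrite('pics/p11.png',cv2.resize(np.hstack([a,b]),(800,400)))
E
```

```text
(no output)
```

View pics/p11.png

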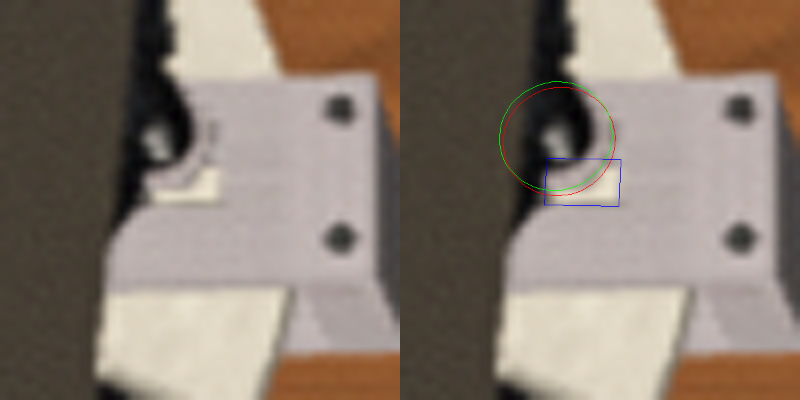

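```bash

python3 -m crank '{"slide":[[0,0,0.003],[0,0,0.003],[0,0,0.002],[0,0,0]],"twist":[0,0,0,0]}';python3 -m crank '{"slide":[[0,0,0.002],[0,0,0.002],[0,0,0]],"twist":[0,0,0]}'
```

```text
time: 7.8
tool_pos: [601.9, 48.2, 133.4]
tcp_rot: [-179.9, -0.0, 90.0]
ft_force: [0.6, 0.1, -2.6]
finger_gap: 19.4
time: 8.1
tool_pos: [602.0, 48.2, 129.5]
tcp_rot: [-180.0, 0.0, 90.0]
ft_force: [0.6, -0.9, -1.8]
finger_gap: 19.2
```

```bash
python3 - <<'E'
from bench import status,viewer
from h import *
F=[]
for i in range(6):
    s=viewer.snapshot('scene'); q=status.sense(); F.append(np.r_[q['tool_pos'],q['ft_force']])
print(np.round(F,1),q['wrist_torque'])
save('scene9',s)
b=cv2.imread('pics/scene9.png')
cv2.imwrite('pics/p12.png',cv2.resize(b[190:240,385:435],(600,600),interpolation=cv2.INTER_CUBIC))
E
```

```text
[[ 6.021e+02  4.820e+01  1.298e+02 -7.000e-01  4.000e-01 -1.100e+00]
 [ 6.023e+02  4.820e+01  1.299e+02  1.000e-01  5.000e-01 -1.200e+00]
 [ 6.023e+02  4.820e+01  1.300e+02  1.000e-01  6.000e-01 -1.000e+00]
 [ 6.024e+02  4.820e+01  1.301e+02  4.000e-01  1.100e+00 -1.000e+00]
 [ 6.024e+02  4.820e+01  1.301e+02 -3.000e-01 -0.000e+00 -1.700e+00]
 [ 6.024e+02  4.820e+01  1.301e+02 -5.000e-01  5.000e-01 -1.100e+00]] [ 0.01033376 -0.01512204  0.00276564]
```

View pics/p12.png

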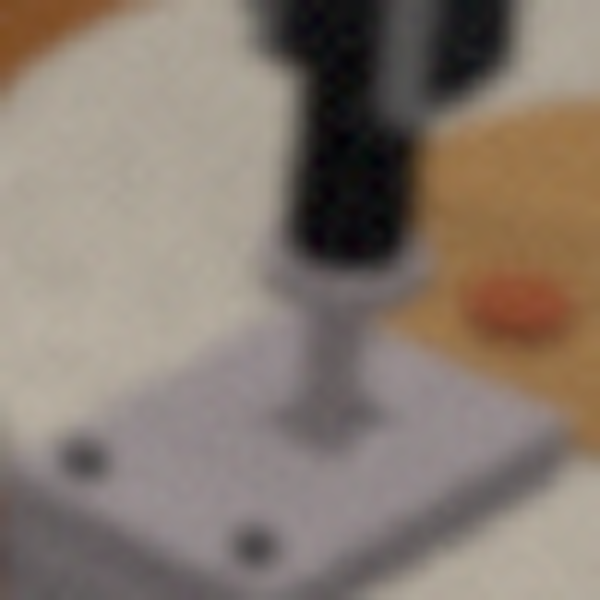

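```bash

python3 -m crank '{"slide":[[0,0,0.003],[0,0,0.003],[0,0,0.003],[0,0,0.002],[0,0,0.001],[0,0,0],[0,0,0]],"twist":[0,0,0,0,0,0,0]}';cat > look.py <<'E'
import sys
from bench import status,viewer
from h import *
# angle of platter hole via scene image and yellow/blue marks; print forces
n=int(sys.argv[1]); F=[]
A=[]
for i in range(n):
    s=viewer.snapshot('scene'); q=status.sense(); F.append(np.r_[q['tool_pos'],q['ft_force']]); A.append(s['img'])
print(q['time'],np.round(np.mean(F,0),2))
C=np.array([596.6,160]) 
# unwarp to plane z=70
g=np.arange(-60,60.1,1.)
ang=[]
for im in A:
    hsv=cv2.cvtColor(im,cv2.COLOR_RGB2HSV)
    XX,YY=np.meshgrid(g,g)
    pts=np.array([proj(s,(C[0]+x,C[1]+y,70)) for x,y in zip(XX.ravel(),YY.ravel())],np.float32).reshape(XX.shape+(2,))
    w=cv2.remap(hsv,pts[...,0],pts[...,1],cv2.INTER_LINEAR)
    m=(w[...,0]>95)&(w[...,0]<125)&(w[...,1]>100)&(w[...,2]>60)
    if m.sum()>20: ang.append(np.degrees(np.arctan2(YY[m].mean(),XX[m].mean())))
    else: ang.append(np.nan)
a=np.degrees(np.unwrap(np.radians(ang)))
print('blue ang',np.round(a,1),'rate rad/s',np.round(np.radians(np.diff(a))/0.05,2))
if len(sys.argv)>2:
    save(sys.argv[2],s)
E
python3 look.py 8 scene10
```

```text
time: 9.1
tool_pos: [602.4, 48.2, 118.1]
tcp_rot: [180.0, 0.0, 90.0]
ft_force: [-0.4, 0.3, -1.2]
finger_gap: 19.6
9.5 [ 6.0239e+02  4.8210e+01  1.1814e+02  3.0000e-02 -4.9000e-01 -1.4600e+00]
blue ang [111.6 118.4 124.4 131.  137.3 143.8 150.2 156.7] rate rad/s [2.39 2.09 2.29 2.19 2.28 2.26 2.27]
```

```bash
python3 - <<'E'
from h import *
T=load('top0')
C=np.array([596.6,159.8])
h=atz(T,210+213/8-.45,165+488/8-.45,70)[:2]; b=atz(T,203,217,70)[:2]; sl=np.array([602.5,48.3])
for p in (h,b,sl): d=p-C; print(np.hypot(*d),np.degrees(np.arctan2(d[1],d[0])))
E
python3 -m crank '{"slide":[[0,0,0.001],[0,0,0.001],[0,0,0.0005],[0,0,0],[0,0,0]],"twist":[0,0,0,0,0]}'; python3 look.py 4
```

```text
109.92367029939255 -118.0287457974724
41.184458599268275 -145.4284073119188
111.6559895392988 -86.97103029529241
time: 10.0
tool_pos: [602.3, 48.2, 115.5]
tcp_rot: [-180.0, 0.0, 90.0]
ft_force: [0.9, -0.1, -1.4]
finger_gap: 19.5
10.2 [ 6.0232e+02  4.8210e+01  1.1553e+02  6.0000e-02 -2.3000e-01 -2.1000e+00]
blue ang [-124.2 -116.2 -107.8  -99.2] rate rad/s [2.8  2.91 3.  ]
```

```bash

python3 -m crank '{"slide":[[0,0,0.0003],[0,0,0.0002],[0,0,0.0],[0,0,0]],"twist":[0,0,0,0]}'; python3 look.py 4; 
python3 -m crank '{"slide":[[0,0,0.0003],[0,0,0.0002],[0,0,0.0],[0,0,0]],"twist":[0,0,0,0]}'; python3 look.py 4
```

```text
time: 10.6
tool_pos: [602.3, 48.2, 115.0]
tcp_rot: [-180.0, 0.0, 90.0]
ft_force: [-0.6, -0.1, -1.6]
finger_gap: 19.5
10.8 [ 6.0229e+02  4.8210e+01  1.1500e+02 -3.4000e-01  3.0000e-02 -1.5400e+00]
blue ang [-22.1 -14.2  -5.8   2. ] rate rad/s [2.74 2.93 2.72]
time: 11.2
tool_pos: [602.3, 48.2, 114.5]
tcp_rot: [180.0, 0.0, 90.0]
ft_force: [0.1, -0.3, -1.1]
finger_gap: 19.8
11.4 [ 6.0231e+02  4.8220e+01  1.1450e+02  3.0000e-02  4.0000e-01 -1.4100e+00]
blue ang [65.5 71.7 77.7 84.2] rate rad/s [2.17 2.09 2.26]
```

```bash

python3 -m crank '{"slide":[[0,0,0.0003],[0,0,0.0002],[0,0,0.0],[0,0,0]],"twist":[0,0,0,0]}'; python3 look.py 4; 
python3 -m crank '{"slide":[[0,0,0.0003],[0,0,0.0002],[0,0,0.0],[0,0,0]],"twist":[0,0,0,0]}'; python3 look.py 4
```

```text
time: 11.8
tool_pos: [602.5, 48.2, 114.2]
tcp_rot: [180.0, -0.0, 90.0]
ft_force: [0.1, 0.3, -1.5]
finger_gap: 19.5
12.0 [ 6.0237e+02  4.8220e+01  1.1408e+02  8.3000e-01  1.0000e-01 -9.5000e-01]
blue ang [135.  140.5 145.9 151.1] rate rad/s [1.91 1.88 1.8 ]
time: 12.4
tool_pos: [602.4, 48.2, 113.6]
tcp_rot: [180.0, -0.0, 90.0]
ft_force: [0.6, 0.0, 0.7]
finger_gap: 19.3
12.6 [ 6.0239e+02  4.8200e+01  1.1359e+02  1.1800e+00  1.0000e-01 -1.5000e-01]
blue ang [-166.4 -161.1 -155.9 -151. ] rate rad/s [1.83 1.85 1.68]
```

```bash

python3 -m crank '{"slide":[[0,0,0.0001],[0,0,0.0],[0,0,0.0],[0,0,0],[0,0,0],[0,0,0]],"twist":[0,0,0,0,0,0]}'; python3 look.py 4; 
python3 -m crank '{"slide":[[0,0,0.0002],[0,0,0.0001],[0,0,0.0],[0,0,0]],"twist":[0,0,0,0]}'; python3 look.py 4
```

```text
time: 13.2
tool_pos: [602.3, 48.2, 113.4]
tcp_rot: [180.0, -0.0, 90.0]
ft_force: [1.3, 0.1, 0.4]
finger_gap: 19.0
13.4 [6.0229e+02 4.8200e+01 1.1341e+02 7.4000e-01 2.9000e-01 1.8000e-01]
blue ang [-93.7 -89.1 -83.8 -79.4] rate rad/s [1.62 1.82 1.53]
time: 13.8
tool_pos: [602.3, 48.2, 113.1]
tcp_rot: [180.0, -0.0, 90.0]
ft_force: [1.0, -0.4, 1.7]
finger_gap: 19.3
14.0 [ 6.0232e+02  4.8210e+01  1.1312e+02  1.0000e+00 -2.3000e-01  8.5000e-01]
blue ang [-38.9 -34.5 -30.5 -26.4] rate rad/s [1.54 1.38 1.46]
```

```bash

python3 -m crank '{"slide":[[0,0,0.0002],[0,0,0.0002],[0,0,0.0],[0,0,0]],"twist":[0,0,0,0]}'; python3 look.py 4; 
python3 -m crank '{"slide":[[0,0,0.0002],[0,0,0],[0,0,0.0],[0,0,0]],"twist":[0,0,0,0]}'; python3 look.py 4
```

```text
time: 14.4
tool_pos: [602.4, 48.2, 112.8]
tcp_rot: [180.0, 0.0, 90.0]
ft_force: [1.1, 0.1, 0.6]
finger_gap: 19.5
14.6 [6.0234e+02 4.8200e+01 1.1274e+02 1.5800e+00 2.1000e-01 1.2400e+00]
blue ang [ 5.5  8.6 11.7 14.7] rate rad/s [1.1  1.08 1.05]
time: 15.0
tool_pos: [602.3, 48.2, 112.5]
tcp_rot: [180.0, -0.0, 90.0]
ft_force: [0.5, 1.7, 1.2]
finger_gap: 19.5
15.2 [6.0230e+02 4.8230e+01 1.1251e+02 1.8200e+00 3.1000e-01 1.1900e+00]
blue ang [38.6 41.  43.5 45.8] rate rad/s [0.81 0.89 0.79]
```

```bash

python3 -m crank '{"slide":[[0,0,0.0],[0,0,0],[0,0,0.0],[0,0,0],[0,0,0],[0,0,0],[0,0,0],[0,0,0]],"twist":[0,0,0,0,0,0,0,0]}'; python3 -m crank '{"slide":[[0,0,0.0],[0,0,0],[0,0,0.0],[0,0,0],[0,0,0],[0,0,0],[0,0,0],[0,0,0]],"twist":[0,0,0,0,0,0,0,0]}'; python3 -m crank '{"slide":[[0,0,0.0001],[0,0,0.0001],[0,0,0.0],[0,0,0],[0,0,0]],"twist":[0,0,0,0,0]}'; python3 look.py 4; 
```

```text
time: 16.0
tool_pos: [602.3, 48.2, 112.5]
tcp_rot: [180.0, 0.0, 90.0]
ft_force: [2.1, -0.3, 1.2]
finger_gap: 19.6
time: 16.8
tool_pos: [602.3, 48.2, 112.5]
tcp_rot: [-180.0, -0.0, 90.0]
ft_force: [1.7, -0.5, 0.8]
finger_gap: 19.4
time: 17.3
tool_pos: [602.3, 48.2, 112.3]
tcp_rot: [180.0, 0.0, 90.0]
ft_force: [1.7, -0.6, 1.9]
finger_gap: 18.9
17.5 [602.32  48.2  112.32   1.86   0.67   1.41]
blue ang [139.2 141.  142.9 144.7] rate rad/s [0.63 0.64 0.63]
```

```bash

python3 -m crank '{"slide":[[0,0,0.0001],[0,0,0.0001],[0,0,0.0],[0,0,0],[0,0,0],[0,0,0],[0,0,0],[0,0,0]],"twist":[0,0,0,0,0,0,0,0]}'; python3 look.py 3; python3 -m crank '{"slide":[[0,0,0.0],[0,0,0],[0,0,0.0],[0,0,0],[0,0,0],[0,0,0],[0,0,0],[0,0,0]],"twist":[0,0,0,0,0,0,0,0]}'; python3 look.py 3
```

```text
time: 18.3
tool_pos: [602.3, 48.2, 112.1]
tcp_rot: [180.0, 0.0, 90.0]
ft_force: [1.2, -0.1, 2.2]
finger_gap: 19.8
18.45 [6.0231e+02 4.8210e+01 1.1211e+02 1.5500e+00 5.0000e-02 1.8400e+00]
blue ang [170.5 171.8 173.1] rate rad/s [0.43 0.46]
time: 19.25
tool_pos: [602.3, 48.2, 112.1]
tcp_rot: [-180.0, -0.0, 90.0]
ft_force: [1.7, -0.0, 1.1]
finger_gap: 19.2
19.4 [6.0230e+02 4.8200e+01 1.1211e+02 2.3200e+00 5.9000e-01 1.4600e+00]
blue ang [-163.5 -162.  -161.1] rate rad/s [0.54 0.29]
```

```bash

python3 -m crank '{"slide":[[0,0,0.0],[0,0,0],[0,0,0.0],[0,0,0],[0,0,0],[0,0,0],[0,0,0],[0,0,0]],"twist":[0,0,0,0,0,0,0,0]}'; python3 look.py 4;  python3 -m crank '{"slide":[[0,0,0.0],[0,0,0],[0,0,0.0],[0,0,0]],"twist":[0,0,0,0]}'; python3 look.py 4 scene11
```

```text
time: 20.2
tool_pos: [602.3, 48.2, 112.1]
tcp_rot: [-180.0, -0.0, 90.0]
ft_force: [2.2, -0.0, 1.7]
finger_gap: 19.6
20.4 [ 6.0230e+02  4.8220e+01  1.1211e+02  1.4600e+00 -2.5000e-01  1.7800e+00]
blue ang [-136.7 -135.3 -133.9 -132.6] rate rad/s [0.5  0.48 0.48]
time: 20.8
tool_pos: [602.0, 48.2, 111.6]
tcp_rot: [-180.0, -0.0, 90.0]
ft_force: [1.8, 0.3, -1.6]
finger_gap: 19.2
21.0 [ 6.0192e+02  4.8190e+01  1.1152e+02  2.2500e+00 -4.1000e-01 -1.7200e+00]
blue ang [-119.4 -119.6 -119.7 -119.7] rate rad/s [-0.05 -0.05  0.02]
```

```bash

python3 -m crank '{"slide":[[0,0,0.001],[0,0,0.001],[0,0,0.001],[0,0,0.001],[0,0,0.001],[0,0,0]],"twist":[0,0,0,0,0,0]}'; python3 look.py 3
```

```text
time: 21.6
tool_pos: [602.2, 48.2, 107.0]
tcp_rot: [-180.0, -0.0, 90.0]
ft_force: [2.0, 0.2, 0.0]
finger_gap: 19.6
21.75 [ 6.0227e+02  4.8220e+01  1.0708e+02  2.2700e+00  1.0200e+00 -1.4000e-01]
blue ang [-119.  -119.1 -118.8] rate rad/s [-0.04  0.09]
```

```bash

python3 -m crank '{"slide":[[0,0,0.001],[0,0,0.001],[0,0,0.001],[0,0,0.001],[0,0,0]],"twist":[0,0,0,0,0]}'; python3 look.py 3; python3 -m crank '{"slide":[[0,0,0.0007],[0,0,0.0005],[0,0,0],[0,0,0]],"twist":[0,0,0,0]}'; python3 look.py 3 scene12; python3 -c "
import cv2
b=cv2.imread('pics/scene12.png')
cv2.imwrite('pics/p13.png',cv2.resize(b[190:240,385:435],(600,600),interpolation=cv2.INTER_CUBIC))"
```

```text
time: 22.25
tool_pos: [602.1, 48.2, 102.9]
tcp_rot: [-180.0, -0.0, 90.0]
ft_force: [2.7, 0.7, 0.2]
finger_gap: 19.8
22.4 [6.0220e+02 4.8210e+01 1.0298e+02 1.7100e+00 4.3000e-01 5.0000e-02]
blue ang [-119.2 -119.1 -119.3] rate rad/s [ 0.01 -0.07]
time: 22.8
tool_pos: [602.5, 48.3, 102.4]
tcp_rot: [180.0, -0.0, 90.0]
ft_force: [0.8, 0.2, 5.8]
finger_gap: 19.6
22.95 [6.025e+02 4.826e+01 1.024e+02 5.800e-01 4.700e-01 5.640e+00]
blue ang [-119.2 -119.  -119. ] rate rad/s [0.06 0.01]
```

View pics/p13.png

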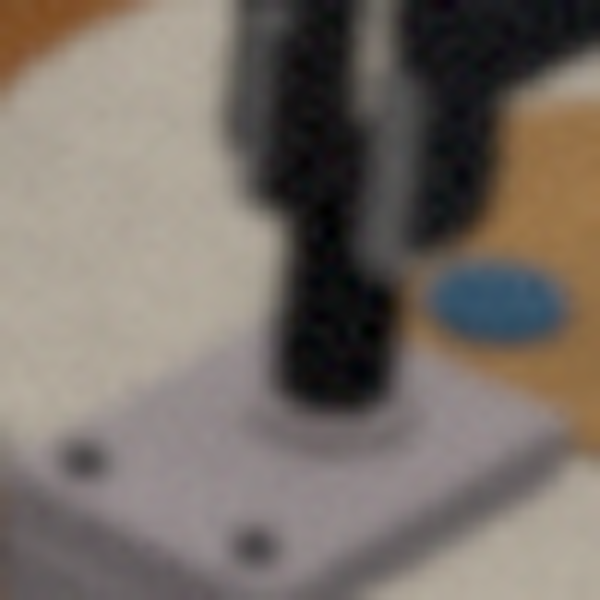

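```bash

python3 -m crank '{"slide":[[0,0,0],[0,0,0],[0,0,0],[0,0,0]],"twist":[0,0,0,0]}' 0.55; python3 look.py 2; python3 -m crank '{"slide":[[0,0,-0.005],[0,0,-0.01],[0,0,-0.02],[0,0,-0.03],[0,0,-0.03],[0,0,-0.02],[0,0,0],[0,0,0]],"twist":[0,0,0,0,0,0,0,0]}'; python3 look.py 4 scene13; python3 -c "
import cv2
b=cv2.imread('pics/scene13.png')
cv2.imwrite('pics/p14.png',cv2.resize(b[190:240,385:435],(600,600),interpolation=cv2.INTER_CUBIC))"
```

```text
time: 23.35
tool_pos: [601.8, 48.2, 101.4]
tcp_rot: [-179.9, 0.0, 90.0]
ft_force: [-1.0, -0.2, -0.2]
finger_gap: 38.4
23.45 [ 6.0201e+02  4.8190e+01  1.0157e+02  6.1000e-01  1.8000e-01 -2.6000e-01]
blue ang [-116.9 -116.9] rate rad/s [0.03]
time: 24.25
tool_pos: [602.8, 48.2, 217.9]
tcp_rot: [179.9, -0.0, 90.0]
ft_force: [-1.0, 0.6, -0.0]
finger_gap: 38.8
24.45 [ 6.0163e+02  4.8210e+01  2.1568e+02 -6.8000e-01 -5.0000e-02 -1.4000e-01]
blue ang [-117.7 -117.7 -117.7 -117.8] rate rad/s [-0.02  0.01 -0.04]
```

View pics/p14.png

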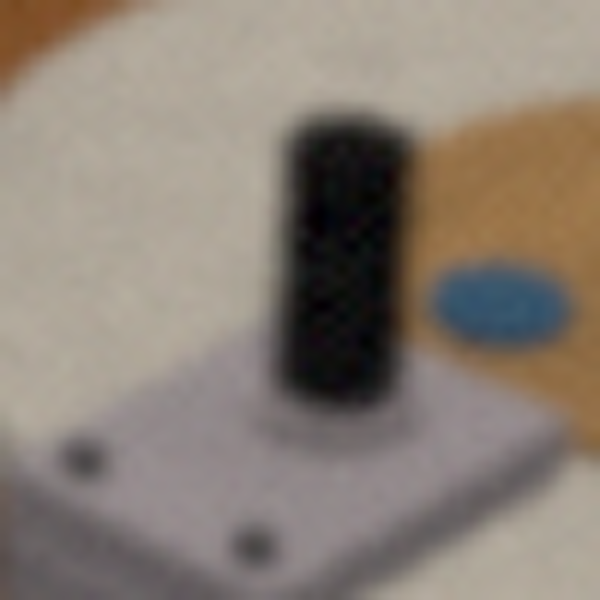

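View pics/scene13.png

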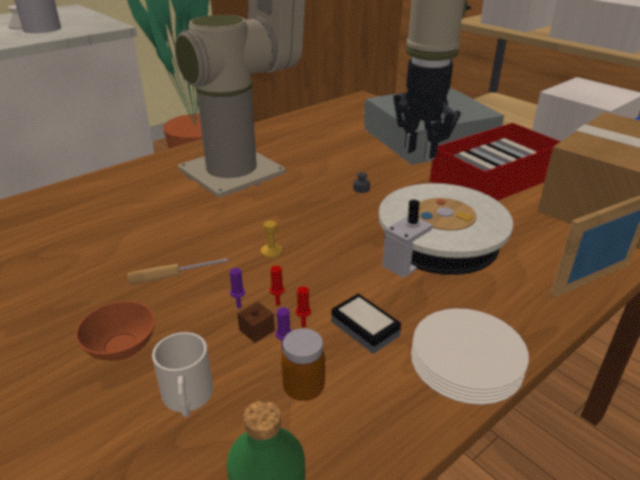

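```bash
python3 -c "
from bench import hand_in
print(hand_in())"
```

```text
the job is handed in; nothing more can be done
None
```

The lock pin is home: it stands through the bracket's slot and the platter's hole, the platter is stopped, and the gripper has let go. I handed the job in at about 24.5 s; no verdict is reported.

- **Braking and catch:** I lowered the pin through the slot and pressed in 0.1–0.5 mm steps. The platter slowed from about 2.5 to about 0.5 rad/s, with only about 3 N of upward force on the tip. The hole then caught the pin, and I pushed it down about 10 mm until the flange seated, at about 7 N.
- **Last checks:** The last picture shows the pin upright with its flange on the bracket. The platter held still over the last four frames (within about 0.04 rad/s). The wrist force was near zero, with the gripper open and about 115 mm clear. The scene picture shows the other goods and the look-alikes where they were; I compared them by eye only.
- **Disagreements:** In the pictures the fingertips looked 10–20 mm higher than the reported tool height. The platter moved 1–2° within the hole's play when I released the pin. The tip's depth comes from the tool height and the force at contact; I did not measure it directly.

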